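Rinse the fingerprint brush

ROBOT

A 6-joint arm with a two-finger parallel gripper is mounted at the origin on the work surface. World frame = base frame: x ahead of the robot, y to its left, z up, the work surface at z = 0. Lengths are in m, angles in rad, forces in N, time in s.
With the tool pointing down it reaches from about 0.35 to 0.85 m from the base axis. Payload 8.1 kg.
Tool frame: the origin (TCP) lies where the fingers leave the gripper's body, on its centre line; the fingertips stand 73 mm ahead of it and the grasp point (between the pads) lies 54 mm ahead of it; z points along the fingers, y is the line along which they close (so a half turn about z gives the same grasp; the last joint's range is limited). The gripper opens to 85 mm and grips with 20 to 120 N. Pads are 22 mm wide; open, the fingers measure 114 mm over their backs; the gripper's body (76 mm by 85 mm) begins 54 mm behind the grasp point. The pads swing forward as they close: fully open they stand 13 mm farther back than shut.
Start: joints at [-1.296, 0.13, 1.488, -0, 1.523, -0.085], TCP at [0.211, -0.562, 0.304] pointing down, gripper open.
Joint ranges: [-2.96, 2.96], [-0.89, 2.26], [0.02, 2.5], [-1.34, 4.48], [0, 2.73], [-2.66, 2.66]. Speed limits (rad/s): [2.39, 2.39, 2.79, 3.14, 3.14, 3.14].

INTERFACE

Orientations are given as a unit quaternion [x, y, z, w].
In Python, from station import state, vision, job gives the robot as it stands.
- The arm moves only by the tool play_rows, never from a script. Its arguments are lists of equal length, an entry for each row: "travel": the shift along the tool's x, y, z in cm, a list of three; "dr": the turn, a rotation vector about the tool's x, y, z in rad, a list of three; "hand": the finger opening in cm, from 0 to 8.54. A call has 1 to 20 rows; each row shifts and turns the commanded pose from where the row before left it, along the tool's axes as they then stand; what a row does not reach is not made up. A row lasts 1/10 s, in which the tool goes at most 50 mm and 8.59 degrees, less where a joint would pass 70% of its speed; a pose out of reach is approached as far as the arm can. A call with a gripper value outside its range is refused whole. The fingers move at their own pace and stop on an object; "grip_force" is the grip in N (left out, the last holds). Time passes only in rows, so rows that do not move let the fingers close. It gives the time, the measured TCP pose, the force, the opening and the grip force at its end, in the units of the state.
- state(): the state, without advancing time (a new reading comes with each control period).
- vision.get_image(name): name is "side" or "top"; returns the picture (420x560x3 uint8, red, green, blue); there is no depth.
- vision.camera_params(name): a dict with "fx", "fy", "cx", "cy" (pixels), "k1" (the pictures are not rectified: a ray, as slopes to the right and down, at radius r is drawn at 1 + k1 r^2 times it, then the intrinsics apply), "pose" (4x4, takes a point from camera to world coordinates). Camera axes: x right, y up, looking along -z (the intrinsics and any distortion apply to the point x, -y, -z); pixel columns grow to the right and rows downward; lengths in m; the calibration is good to about 2 mm. A picture is of the moment at which its call begins. camera_params takes no time and is no camera call.
- job.close_job(): hands the job in; it is judged then, once.
The state is a dict: "t": time; "joint_positions": joint angles; "dq": joint speeds; "tau": joint torques, N m; "tcp_pos": TCP position; "eef_rot": TCP orientation; "force": force on the tool from outside, world axes, zero at the start; "torque": the same for the moment, N m; "width": opening from 0.0 (shut) to 1.0 (fully open); "grasp_force": force on a finger pad.
Only numpy, scipy, OpenCV 4.12 (cv2) and the standard library are available. Lean on these libraries where they do the work, as an engineer would, in place of code of your own. Each camera call takes 0.05 s, during which the arm holds its last target. There are 200 camera calls.

TASK

Rinse the used fingerprint brush: push the white pump cap of the cleaner bottle all the way down and let it spring back up, so that it squirts into the steel cup beside it. Then pick up the brush, lower its bristle end well below the cup's rim for about half a second without ramming it into the cup, and lay the brush back flat on the white sheet, bristles and grip both over the paper. Leave the powder jar, the tape roll and the torch standing where they are.

Things in the scene. Friction and masses are not known exactly. Their poses are not given: they have to be found in the camera images.
- station: Grey plastic base plate, 110 (x) x 250 (y) x 8 mm high, fixed to the desk; origin at the centre of its underside. At its -y end (60 mm from the centre) stands the fixed cleaner bottle (white, with a blue band, 58 mm diameter, shoulder at 98 to 114 mm height, neck 24 mm diameter up to 126 mm); at its +y end (60 mm from the centre) the fixed steel cup.
- cap_top (a point): Centre of the top face of the white pump cap (32 mm diameter, 18 mm high) on the bottle's axis; 154 mm above the desk when up. A thin spout, 8 mm thick, reaches from the cap 48 mm towards the cup, its upper side 6 mm below the cap's top.
- cap (a joint): Travel of the pump cap in m: 0 is up, 0.008 fully down. It takes about 3 N to start and 10 N to bottom, and springs back.
- cup_rim (a point): Centre of the mouth of the open steel cup, level with its rim, 58 mm above the desk. Cup: 76 mm outside diameter at the rim, 3 mm wall, 50 mm tall, inner floor 46 mm below the rim, inside radius 33 mm at the floor and 35 mm at the rim.
- sheet: White A4 pad fixed flat on the desk, 297 (x) x 210 (y) x 3 mm; origin at the centre of its underside.
- brush: Flat fingerprint brush lying on the sheet, 200 mm long along its own x, about 70 g. Origin on its underside near its balance point. Dark wooden handle from x = -40 to +85 mm, 14 mm wide (y), 16 mm high; steel ferrule x = -75 to -40, 27 wide, 15 high; stiff black bristle block (rigid) x = -115 to -75, 26 wide, 12 high. Its z points up as it lies.
- brush_tip (a point): Centre of the end face of the bristles: (-115, 0, 6) mm in the brush's frame.
- brush_grip (a point): Point in the middle of the handle's section at the balance point: (0, 0, 8) mm in the brush's frame.
- jar: Small glass powder jar with black lid, 56 mm diameter, 50 mm high; origin under its centre. Bystander.
- tape: Yellow roll of lifting tape lying flat, 84 mm outside diameter, 25 mm high; origin under its centre. Bystander.
- torch: Dark metal torch standing on its head, 42 mm diameter at the foot, 105 mm high; origin under its centre. Bystander.
Things that resemble listed ones, but are neither listed nor needed, are in the scene too. Of the things like the brush, leave any that is yellow; of the rest the smaller one is meant.

How it is judged:
By the outcome, as a careful person would: the job done as asked, in the order asked, and still so for the second after the job is handed in, with the robot touching nothing.
It also fails if it takes over 70 s, if anything falls off the work surface, if the arm or the gripper's body presses on something with over 40 N, if the wrist force passes 120 N, or if a joint passes its speed limit or range.

## Working session

There is one attempt and no reset: what is moved stays moved. The work goes in short steps, Python scripts to look and compute and a tool call to move; the robot and the scene stay as the last step left them, time stands still between calls to the robot, and variables do not carry over. Pictures are saved under pics/ and viewed, at most 10 in all, crops included, and the job is handed in when it is done.

Besides the shell and the picture viewer there is one more tool, called after ">>>" in YAML: its name, and indented under it one key for each argument. play_rows: Moves the arm, as the interface text tells. Its arguments: {"type":"object","properties":{"travel":{"type":"array"},"dr":{"type":"array"},"hand":{"type":"array"},"grip_force":{"type":"number"}},"required":["travel","dr","hand"]}

```bash
mkdir -p pics; cat > h.py <<'E'
import numpy as np, cv2
from station import state, vision, job
def P(n):
    c=vision.camera_params(n); return c
def ray(n,u,v):
    c=P(n); K=np.array([[c['fx'],0,c['cx']],[0,c['fy'],c['cy']],[0,0,1.]])
    p=cv2.undistortPoints(np.array([[[u,v]]],float),K,np.array([c['k1'],0,0,0.]))[0,0]
    T=np.array(c['pose']); d=T[:3,:3]@np.array([p[0],-p[1],-1]); return T[:3,3],d/np.linalg.norm(d)
def at_z(n,u,v,z):
    o,d=ray(n,u,v); return o+d*(z-o[2])/d[2]
def tri(a,b):
    (o1,d1),(o2,d2)=ray('top',*a),ray('side',*b)
    A=np.c_[d1,-d2]; s=np.linalg.lstsq(A,o2-o1,rcond=None)[0]
    p,q=o1+s[0]*d1,o2+s[1]*d2; return (p+q)/2,np.linalg.norm(p-q)
def proj(n,X):
    c=P(n);T=np.array(c['pose']);p=T[:3,:3].T@(np.array(X)-T[:3,3]);a=np.array([p[0],-p[1]])/-p[2]
    a=a*(1+c['k1']*(a@a)); return a*[c['fx'],c['fy']]+[c['cx'],c['cy']]
E
python3 - <<'E'
from h import *
for n in('top','side'):
    im=vision.get_image(n); cv2.imwrite(f'pics/{n}0.png',cv2.resize(im[:,:,::-1],(800,600),interpolation=cv2.INTER_CUBIC)); np.save(f'pics/{n}0.npy',im)
    c=P(n); print(n,np.round(np.array(c['pose']),3).tolist(),c['fx'],c['k1'])
s=state(); print(s['t'],s['tcp_pos'],s['eef_rot'],s['width'])
E
```

```text
top [[-0.028, 0.997, -0.075, 0.426], [-1.0, -0.027, 0.014, 0.063], [0.012, 0.076, 0.997, 1.092], [0.0, 0.0, 0.0, 1.0]] 404.2398644222574 0.014366285279058366
side [[-0.994, 0.08, -0.074, 0.421], [-0.109, -0.723, 0.683, 0.841], [0.001, 0.687, 0.727, 0.984], [0.0, 0.0, 0.0, 1.0]] 403.442798139362 0.034259164653229396
0.1 [ 0.21118538 -0.56120442  0.30291905] [ 9.83857961e-01  1.78949084e-01 -6.88498443e-05 -8.56466584e-04] 1.0036706189506608
```

View pics/top0.png

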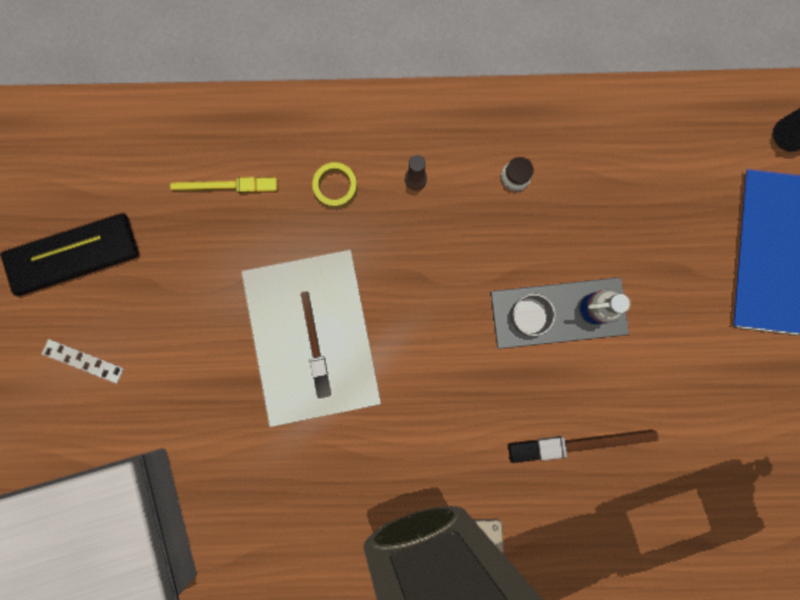

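View pics/side0.png

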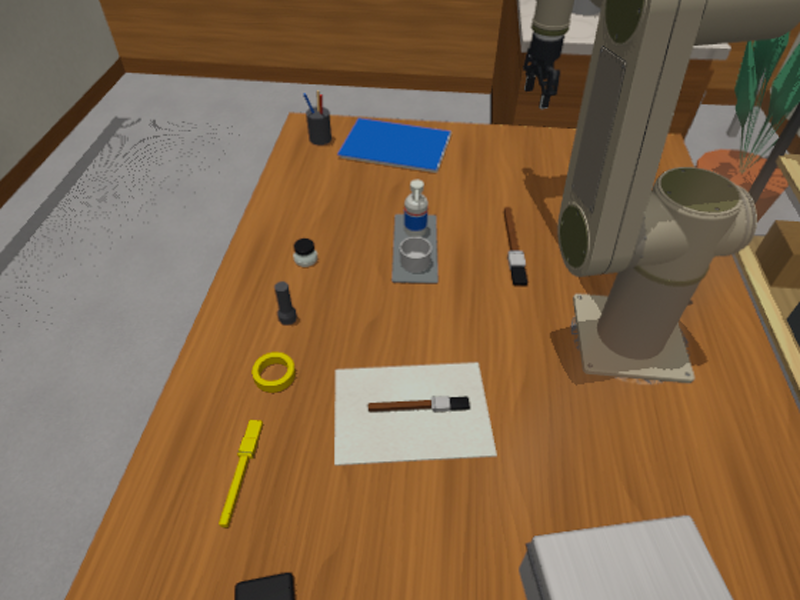

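Seen from above (800x600 pixels), the brush-like things are the yellow one (225,185), the one on the sheet (315,345, about 107 px long) and the one on the desk (582,447, about 150 px). The smaller non-yellow brush is the one on the sheet. I'll confirm this in a crop.

```bash
python3 - <<'E'
import numpy as np,cv2
t=np.load('pics/top0.npy');s=np.load('pics/side0.npy')
def crop(im,x,y,w,h,k): return cv2.resize(im[y:y+h,x:x+w,::-1],None,fx=k,fy=k,interpolation=cv2.INTER_CUBIC)
# top: sheet (165,170,100x150)x4 ; right (340,180,100x150)x4
cv2.imwrite('pics/c1.png',np.hstack([crop(t,165,170,100,150,4),crop(t,345,180,100,150,4)]))
# side: sheet (230,250,120x80), station (270,120,110x90)
cv2.imwrite('pics/c2.png',np.hstack([crop(s,230,240,100,150,4),crop(s,262,110,100,150,4)])[:])
E
```

```text
(no output)
```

View pics/c1.png

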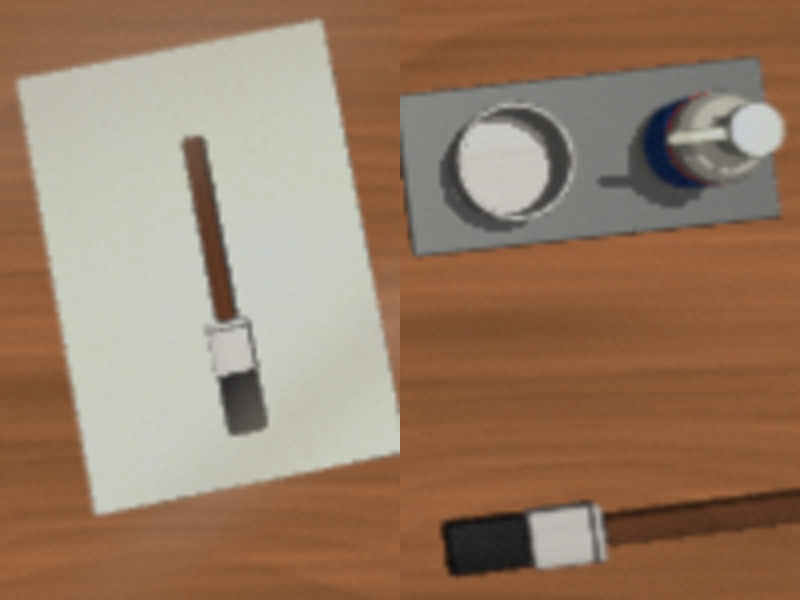

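View pics/c2.png

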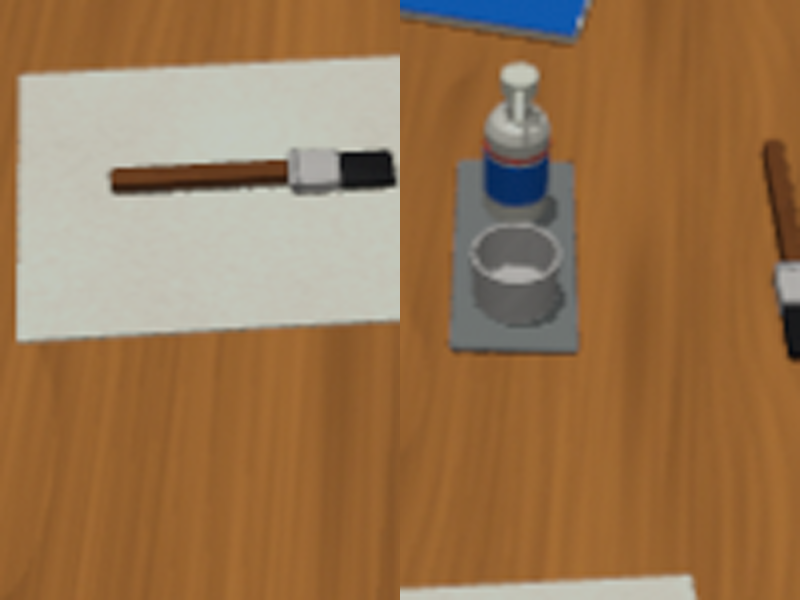

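The crops confirm it: the brush on the sheet is the smaller one (left, handle end at (194,137), bristle end at (248,433)). The desk brush at lower right is larger. The cap top is at (756,130) and the cup rim centre at (515,161) in the top crop; in the side crop they are at (519,72) and (515,252).

```bash
python3 - <<'E'
from h import *
t1=lambda x,y:(165+(x+.5)/4-.5,170+(y+.5)/4-.5)
t2=lambda x,y:(345+(x-400+.5)/4-.5,180+(y+.5)/4-.5)
s1=lambda x,y:(230+(x+.5)/4-.5,240+(y+.5)/4-.5)
s2=lambda x,y:(262+(x-400+.5)/4-.5,110+(y+.5)/4-.5)
r=lambda a:np.round(a,4)
for n,a,b,z in [('cap',t2(756,130),s2(519,72),.154),('rim',t2(515,161),s2(515,252),.058),('hend',t1(194,137),s1(113,176),.019),('junc',t1(227,320),s1(289,169),.019),('ferr/br',t1(237,373),s1(340,166),.016),('tip',t1(248,433),s1(394,165),.015)]:
    p,e=tri(a,b); print(n,r(p),'gap',r(e),'atz',r(at_z('top',*a,z)),r(at_z('side',*b,z)))
for c in [(18,78),(322,20),(95,515)]: print('sheet',r(at_z('top',*t1(*c),.003)))
for c in [(415,255),(757,58),(778,216)]: print('plate',r(at_z('top',*t2(*c),.008)))
E
```

```text
cap [ 0.4904 -0.2921  0.1594] gap 0.0001 atz [ 0.4908 -0.2942  0.154 ] [ 0.4909 -0.2995  0.154 ]
rim [ 0.4813 -0.1743  0.06  ] gap 0.0005 atz [ 0.4817 -0.1747  0.058 ] [ 0.4812 -0.1765  0.058 ]
hend [0.5367 0.2422 0.0157] gap 0.0031 atz [0.5379 0.2417 0.019 ] [0.5348 0.2443 0.019 ]
junc [0.4151 0.2224 0.0143] gap 0.002 atz [0.4161 0.2217 0.019 ] [0.4141 0.2253 0.019 ]
ferr/br [0.3799 0.2162 0.0147] gap 0.0021 atz [0.3811 0.2161 0.016 ] [0.3789 0.217  0.016 ]
tip [0.3413 0.2099 0.0127] gap 0.0001 atz [0.3416 0.2096 0.015 ] [0.3415 0.2114 0.015 ]
sheet [0.5828 0.3622 0.003 ]
sheet [0.6172 0.1565 0.003 ]
sheet [0.2899 0.3131 0.003 ]
plate [ 0.4232 -0.1164  0.008 ]
plate [ 0.5497 -0.3531  0.008 ]
plate [ 0.4426 -0.3613  0.008 ]
```

>>> play_rows:
  travel:
    - [0,0,0]
    - [0,0,0]
    - [2.66,-1.82,0.35]
    - [2.66,-1.82,0.35]
    - [2.66,-1.82,0.35]
    - [2.66,-1.82,0.35]
    - [2.66,-1.82,0.35]
    - [2.66,-1.82,0.35]
    - [2.66,-1.82,0.35]
    - [2.66,-1.82,0.35]
    - [2.66,-1.82,0.35]
    - [2.66,-1.82,0.35]
    - [2.66,-1.82,0.35]
    - [2.66,-1.82,0.35]
    - [0,0,0]
    - [0,0,0]
  dr:
    - [0,0,0.0985]
    - [0,0,0.0985]
    - [0,0,0]
    - [0,0,0]
    - [0,0,0]
    - [0,0,0]
    - [0,0,0]
    - [0,0,0]
    - [0,0,0]
    - [0,0,0]
    - [0,0,0]
    - [0,0,0]
    - [0,0,0]
    - [0,0,0]
    - [0,0,0]
    - [0,0,0]
  hand: [0,0,0,0,0,0,0,0,0,0,0,0,0,0,0,0]
  grip_force: 40

```text
t: 1.7
tcp_pos: [0.4909, -0.2937, 0.2612]
eef_rot: [0.997, 0.082, -0.001, -0.0]
force: [-0.2, -0.1, -1.2]
width: 0.0
grasp_force: 0.0
```

>>> play_rows:
  travel:
    - [0,0,1.5]
    - [0,0,1.5]
    - [0,0,0.3]
    - [0,0,0.2]
    - [0,0,0]
  dr:
    - [0,0,0]
    - [0,0,0]
    - [0,0,0]
    - [0,0,0]
    - [0,0,0]
  hand: [0,0,0,0,0]

```text
t: 2.2
tcp_pos: [0.4904, -0.2946, 0.2267]
eef_rot: [0.997, 0.081, -0.0, -0.0]
force: [-1.4, -0.4, 2.4]
width: -0.001
grasp_force: 0.8
```

```bash
python3 - <<'E'
from h import *
t=vision.get_image('top');s=vision.get_image('side')
k=lambda im,x,y:cv2.resize(im[y:y+120,x:x+80,::-1],None,fx=5,fy=5,interpolation=cv2.INTER_CUBIC)
cv2.imwrite('pics/p1.png',np.hstack([k(t,385,150),k(s,255,70)])); print(state()['tcp_pos'],state()['force'])
E
```

```text
[ 0.49098147 -0.29458943  0.22726609] [0.28146501 0.35920141 0.25243676]
```

View pics/p1.png

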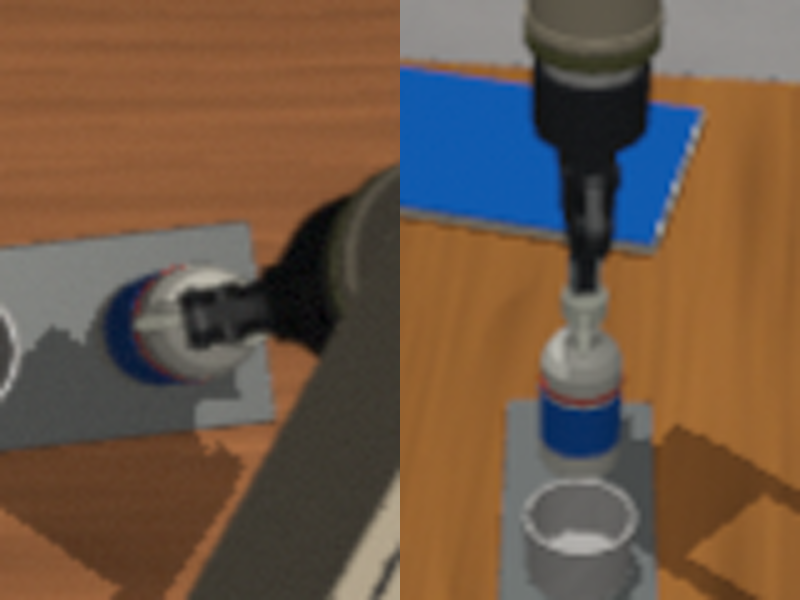

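The closed fingertips stand centred on the cap (side crop (585,290)). Pressing now.

>>> play_rows:
  travel:
    - [0,0,0.2]
    - [0,0,0.2]
    - [0,0,0.2]
    - [0,0,0.2]
    - [0,0,0]
  dr:
    - [0,0,0]
    - [0,0,0]
    - [0,0,0]
    - [0,0,0]
    - [0,0,0]
  hand: [0,0,0,0,0]

```text
t: 2.8
tcp_pos: [0.4913, -0.2947, 0.2199]
eef_rot: [0.997, 0.081, 0.001, 0.001]
force: [-2.7, 0.1, 8.8]
width: 0.003
grasp_force: 4.3
```

>>> play_rows:
  travel:
    - [0,0,0.1]
    - [0,0,0.1]
    - [0,0,0]
  dr:
    - [0,0,0]
    - [0,0,0]
    - [0,0,0]
  hand: [0,0,0]

```text
t: 3.1
tcp_pos: [0.4913, -0.2947, 0.2186]
eef_rot: [0.997, 0.081, 0.001, 0.001]
force: [-3.8, 1.6, 11.1]
width: -0.002
grasp_force: 5.8
```

>>> play_rows:
  travel:
    - [0,0,0.1]
    - [0,0,0.1]
    - [0,0,0]
  dr:
    - [0,0,0]
    - [0,0,0]
    - [0,0,0]
  hand: [0,0,0]

```text
t: 3.4
tcp_pos: [0.4914, -0.2947, 0.2185]
eef_rot: [0.997, 0.081, 0.001, 0.001]
force: [-9.5, 5.8, 23.8]
width: -0.001
grasp_force: 11.9
```

>>> play_rows:
  travel:
    - [0,0,-1]
    - [0,0,-1]
    - [0,0,-2]
    - [0,0,-2]
    - [0,0,-2]
    - [0.376,-4.01,0]
    - [0.376,-4.01,0]
    - [0.376,-4.01,0]
    - [0.376,-4.01,0]
    - [0.376,-4.01,0]
    - [0.376,-4.01,0]
    - [0.376,-4.01,0]
    - [0.376,-4.01,0]
    - [0.376,-4.01,0]
    - [0.376,-4.01,0]
    - [0.376,-4.01,0]
    - [0.376,-4.01,0]
    - [0.376,-4.01,0]
    - [0,0,0]
    - [0,0,0]
  dr:
    - [0,0,0]
    - [0,0,0]
    - [0,0,0]
    - [0,0,0]
    - [0,0,0]
    - [0,0,0]
    - [0,0,0]
    - [0,0,0]
    - [0,0,0]
    - [0,0,0]
    - [0,0,0]
    - [0,0,0]
    - [0,0,0]
    - [0,0,0]
    - [0,0,0]
    - [0,0,0]
    - [0,0,0]
    - [0,0,0]
    - [0,0,0]
    - [0,0,0]
  hand: [0,0,0,0,0,0,0,0,5,5,5,5,5,5,5,5,5,5,5,5]

```text
t: 5.4
tcp_pos: [0.4541, 0.2288, 0.2944]
eef_rot: [0.997, 0.083, -0.0, 0.0]
force: [0.5, -0.9, -0.1]
width: 0.591
grasp_force: 0.0
```

>>> play_rows:
  travel:
    - [0,0,4]
    - [0,0,4]
    - [0,0,4]
    - [0,0,4]
    - [0,0,2.5]
    - [0,0,1.5]
    - [0,0,0.7]
    - [0,0,0.5]
    - [0,0,0]
    - [0,0,0]
  dr:
    - [0,0,0]
    - [0,0,0]
    - [0,0,0]
    - [0,0,0]
    - [0,0,0]
    - [0,0,0]
    - [0,0,0]
    - [0,0,0]
    - [0,0,0]
    - [0,0,0]
  hand: [5,5,5,5,5,5,5,5,5,5]

```text
t: 6.4
tcp_pos: [0.4554, 0.228, 0.0839]
eef_rot: [0.997, 0.081, 0.001, -0.0]
force: [-0.0, -0.1, 0.3]
width: 0.587
grasp_force: 0.0
```

```bash
python3 - <<'E'
from h import *
t=vision.get_image('top');s=vision.get_image('side')
k=lambda im,x,y:cv2.resize(im[y:y+120,x:x+80,::-1],None,fx=5,fy=5,interpolation=cv2.INTER_CUBIC)
cv2.imwrite('pics/p2.png',np.hstack([k(t,180,180),k(s,252,210)])); q=state();print(q['tcp_pos'],q['force'],q['width'])
E
```

```text
[0.45538665 0.22822113 0.08403057] [0.14168015 0.2079738  0.30733559] 0.5882533614604732
```

View pics/p2.png

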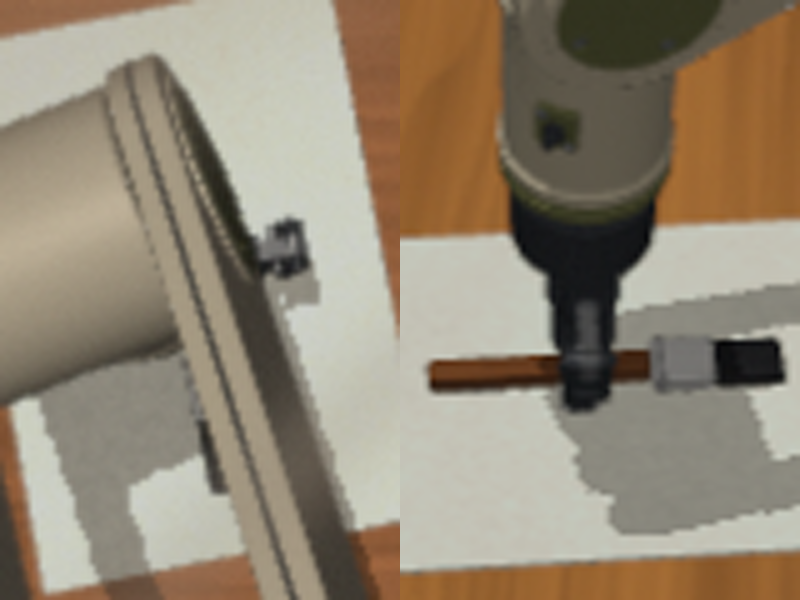

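The fingers straddle the handle at its balance point (side crop (585,365)). Lowering 7 mm and closing.

>>> play_rows:
  travel:
    - [0,0,0.4]
    - [0,0,0.3]
    - [0,0,0]
    - [0,0,0]
    - [0,0,0]
    - [0,0,0]
    - [0,0,0]
    - [0,0,0]
  dr:
    - [0,0,0]
    - [0,0,0]
    - [0,0,0]
    - [0,0,0]
    - [0,0,0]
    - [0,0,0]
    - [0,0,0]
    - [0,0,0]
  hand: [5,5,0.5,0.5,0.5,0.5,0.5,0.5]
  grip_force: 60

```text
t: 7.3
tcp_pos: [0.4548, 0.2281, 0.0762]
eef_rot: [0.997, 0.081, 0.0, -0.0]
force: [0.3, 0.7, 3.4]
width: 0.146
grasp_force: 60.1
```

>>> play_rows:
  travel:
    - [0,0,-2]
    - [0,0,-4]
    - [0,0,-4]
    - [0,0,-4]
    - [0,0,-4]
    - [0,0,-2]
    - [1.72,3.7,0]
    - [1.72,3.7,0]
    - [1.72,3.7,0]
    - [1.72,3.7,0]
    - [1.72,3.7,0]
    - [1.72,3.7,0]
    - [1.72,3.7,0]
    - [1.72,3.7,0]
    - [1.72,3.7,0]
    - [1.72,3.7,0]
    - [0,0,0]
    - [0,0,0]
  dr:
    - [0,0,0]
    - [0,0,0]
    - [0,0,0.128]
    - [0,0,0.128]
    - [0,0,0.128]
    - [0,0,0.128]
    - [0,0,0]
    - [0,0,0]
    - [0,0,0]
    - [0,0,0]
    - [0,0,0]
    - [0,0,0]
    - [0,0,0]
    - [0,0,0]
    - [0,0,0]
    - [0,0,0]
    - [0,0,0]
    - [0,0,0]
  hand: [0.5,0.5,0.5,0.5,0.5,0.5,0.5,0.5,0.5,0.5,0.5,0.5,0.5,0.5,0.5,0.5,0.5,0.5]

```text
t: 9.1
tcp_pos: [0.4892, -0.1792, 0.2752]
eef_rot: [0.985, -0.175, -0.001, -0.0]
force: [-0.1, 0.7, -0.3]
width: 0.146
grasp_force: 59.6
```

>>> play_rows:
  travel:
    - [0,0,0]
    - [0,0,0]
    - [0,0,0]
    - [0,0,0]
    - [0,0,0]
    - [0,0,0]
    - [0,0,0]
    - [0,0,0]
    - [0,0,0]
  dr:
    - [0,0.1286,0]
    - [0,0.1286,0]
    - [0,0.1286,0]
    - [0,0.1286,0]
    - [0,0.1286,0]
    - [0,0.1286,0]
    - [0,0.1286,0]
    - [0,0,0]
    - [0,0,0]
  hand: [0.5,0.5,0.5,0.5,0.5,0.5,0.5,0.5,0.5]

```text
t: 10.0
tcp_pos: [0.4893, -0.1774, 0.2754]
eef_rot: [0.887, -0.156, 0.427, 0.075]
force: [-0.3, 0.5, 0.4]
width: 0.145
grasp_force: 59.6
```

```bash
python3 - <<'E'
from h import *
from scipy.spatial.transform import Rotation as R
t=vision.get_image('top');s=vision.get_image('side')
k=lambda im,x,y:cv2.resize(im[y:y+120,x:x+80,::-1],None,fx=5,fy=5,interpolation=cv2.INTER_CUBIC)
cv2.imwrite('pics/p3.png',np.hstack([k(t,345,160),k(s,255,90)])); q=state();Q=R.from_quat(q['eef_rot']);tip=q['tcp_pos']+Q.apply([-.115,0,.067])
print(q['t'],q['tcp_pos'],q['force'],q['width'],tip,Q.as_matrix().round(3)); 
print((proj('top',tip)-[345,160])*5,(proj('side',tip)-[255,90])*5+[400,0])
E
```

```text
10.1 [ 0.49060767 -0.17844627  0.27820886] [ 0.51627305 -0.11260123  0.26216125] 0.1461915783178491 [ 0.47279705 -0.17200912  0.14646918] [[ 0.584 -0.341  0.737]
 [-0.212 -0.94  -0.267]
 [ 0.784  0.    -0.621]]
[179.6593707  307.16387682] [593.04180911 317.12478198]
```

View pics/p3.png

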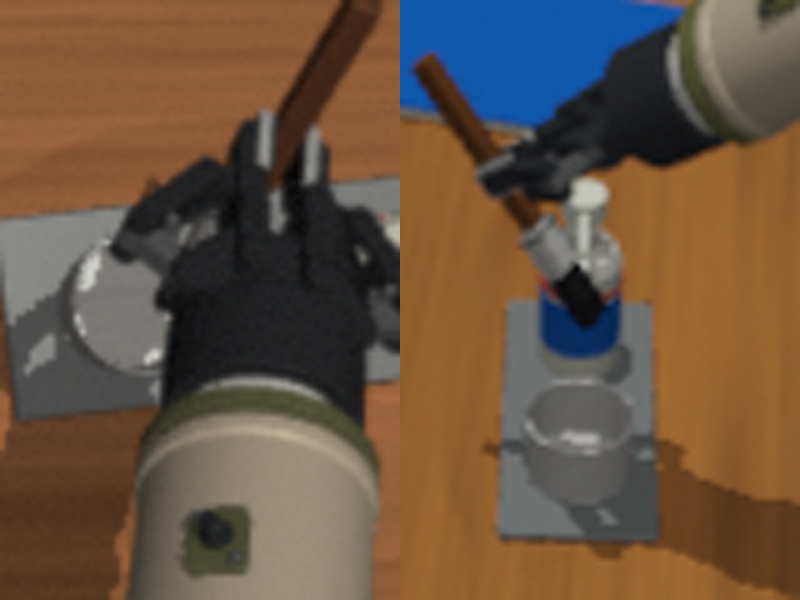

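The brush is held firmly and tilted, with its tip at side crop (590,310) as predicted. The gripper's knuckle (top crop (385,310)) would come down near the spout, so I'll turn the tool 40° about the vertical, away from it, before lowering.

>>> play_rows:
  travel:
    - [0,0,0]
    - [0,0,0]
    - [0,0,0]
    - [0,0,0]
    - [0,0,0]
    - [0,0,0]
    - [0,-0.6,0]
    - [0,-0.57,0]
    - [0,0,0]
    - [0,0,0]
  dr:
    - [0.0912,0,-0.0723]
    - [0.0912,0,-0.0723]
    - [0.0912,0,-0.0723]
    - [0.0912,0,-0.0723]
    - [0.0912,0,-0.0723]
    - [0.0912,0,-0.0723]
    - [0,0,0]
    - [0,0,0]
    - [0,0,0]
    - [0,0,0]
  hand: [0.5,0.5,0.5,0.5,0.5,0.5,0.5,0.5,0.5,0.5]

```text
t: 11.1
tcp_pos: [0.4855, -0.1666, 0.2736]
eef_rot: [0.895, 0.119, 0.426, -0.06]
force: [-0.4, -0.0, -0.2]
width: 0.141
grasp_force: 59.6
```

```bash
cat > look.py <<'E'
import sys
from h import *
from scipy.spatial.transform import Rotation as R
t=vision.get_image('top');s=vision.get_image('side')
k=lambda im,x,y:cv2.resize(im[y:y+120,x:x+80,::-1],None,fx=5,fy=5,interpolation=cv2.INTER_CUBIC)
a=[int(v) for v in sys.argv[2:6]]
cv2.imwrite(f'pics/{sys.argv[1]}.png',np.hstack([k(t,*a[:2]),k(s,*a[2:])]))
q=state();Q=R.from_quat(q['eef_rot']);tip=q['tcp_pos']+Q.apply([-.115,0,.067])
print(q['t'],q['tcp_pos'],q['force'],q['width'],'tip',tip);print(Q.as_matrix().round(3))
E
python3 look.py p4 345 160 255 90
```

```text
11.2 [ 0.48541355 -0.16681543  0.27352685] [ 0.23130436 -0.27605761  0.53251356] 0.1502789606553019 tip [ 0.46545407 -0.1714861   0.14202094]
[[ 0.609  0.264  0.748]
 [ 0.162 -0.965  0.208]
 [ 0.776 -0.006 -0.63 ]]
```

View pics/p4.png

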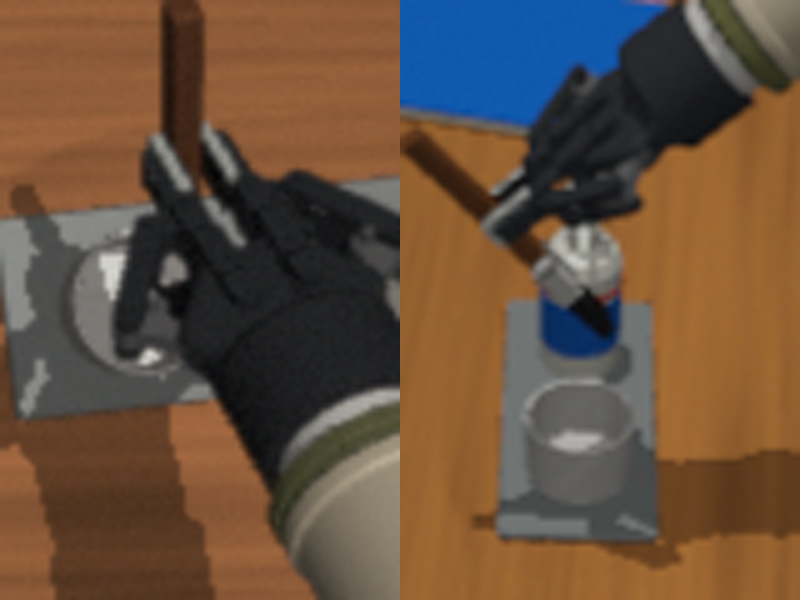

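The turn reached yaw 15°. The outer knuckles show at top crop (125,345) and about (400,240). I'll work out their clearance to the spout before lowering.

```bash
python3 - <<'E'
from h import *
q=state()
from scipy.spatial.transform import Rotation as Ro
Q=Ro.from_quat(q['eef_rot'])
r=lambda c:(345+(c[0]+.5)/5-.5,160+(c[1]+.5)/5-.5)
for c in [(125,345),(150,225),(400,235),(300,180)]:
    for z in (.25,.28):
        p=at_z('top',*r(c),z); print(c,z,p.round(3),'tool',(Q.inv().apply(p-q['tcp_pos'])*1000).round())
# tool-frame points of interest in world after descent of .113
for tp in [(0,60,0),(0,65,10),(0,60,20),(-15,60,10),(15,60,10),(0,35,45),(0,43,0),(-38,43,0),(0,45,-60)]:
    print(tp,(Q.apply(np.array(tp)/1000)+q['tcp_pos']-[0,0,.113]).round(3))
b=np.array([.4908,-.2942]);c=np.array([.4817,-.1747]);print('spout end',b+.048*(c-b)/np.linalg.norm(c-b))
E
```

```text
(125, 345) 0.25 [ 0.453 -0.122  0.25 ] tool [-31. -52.   0.]
(125, 345) 0.28 [ 0.452 -0.115  0.28 ] tool [ -7. -58. -18.]
(150, 225) 0.25 [ 0.503 -0.135  0.25 ] tool [ -2. -26.  35.]
(150, 225) 0.28 [ 0.501 -0.128  0.28 ] tool [ 21. -34.  15.]
(400, 235) 0.25 [ 0.496 -0.239  0.25 ] tool [-23.  73.   8.]
(400, 235) 0.28 [ 0.494 -0.229  0.28 ] tool [  0.  62. -11.]
(300, 180) 0.25 [ 0.521 -0.199  0.25 ] tool [-2. 40. 35.]
(300, 180) 0.28 [ 0.517 -0.189  0.28 ] tool [21. 30. 15.]
(0, 60, 0) [ 0.501 -0.225  0.16 ]
(0, 65, 10) [ 0.51  -0.227  0.154]
(0, 60, 20) [ 0.516 -0.221  0.148]
(-15, 60, 10) [ 0.5   -0.225  0.142]
(15, 60, 10) [ 0.518 -0.22   0.166]
(0, 35, 45) [ 0.528 -0.191  0.132]
(0, 43, 0) [ 0.497 -0.208  0.16 ]
(-38, 43, 0) [ 0.474 -0.214  0.131]
(0, 45, -60) [ 0.452 -0.223  0.198]
spout end [ 0.48715532 -0.24633857]
```

>>> play_rows:
  travel:
    - [-1.076,-0.01,0.914]
    - [-1.076,-0.01,0.914]
    - [-1.076,-0.01,0.914]
    - [-1.076,-0.01,0.914]
    - [-1.076,-0.01,0.914]
    - [0,0,0]
    - [0,0,0]
  dr:
    - [0,0,0]
    - [0,0,0]
    - [0,0,0]
    - [0,0,0]
    - [0,0,0]
    - [0,0,0]
    - [0,0,0]
  hand: [0.5,0.5,0.5,0.5,0.5,0.5,0.5]

```text
t: 11.9
tcp_pos: [0.4862, -0.1657, 0.2016]
eef_rot: [0.895, 0.118, 0.425, -0.061]
force: [-0.6, -0.3, -0.4]
width: 0.145
grasp_force: 59.6
```

```bash
python3 look.py p5 345 160 255 90
```

```text
12.0 [ 0.48669503 -0.16625179  0.20294461] [ 0.10718274  0.03554004 -0.85477993] 0.1453074116302031 tip [ 0.4667026  -0.17082151  0.07144016]
[[ 0.61   0.263  0.748]
 [ 0.161 -0.965  0.208]
 [ 0.776 -0.006 -0.63 ]]
```

View pics/p5.png

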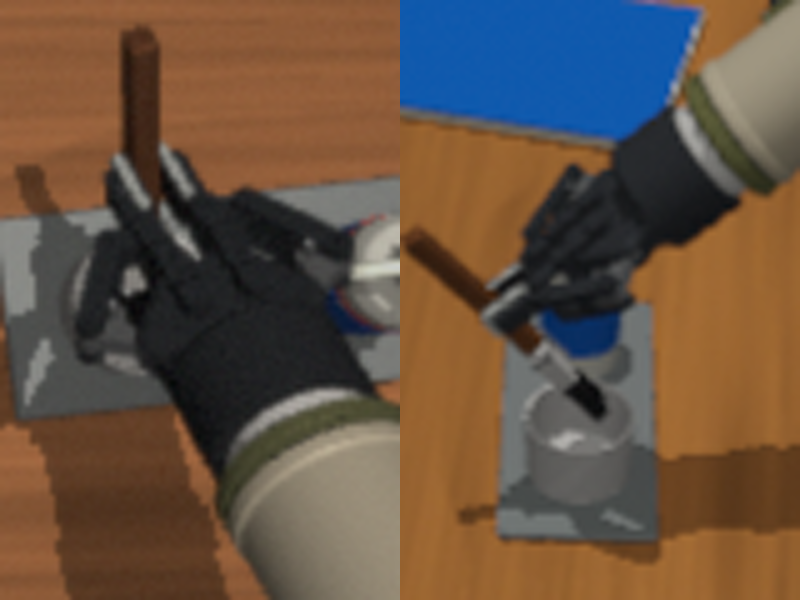

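The bristles are over the cup mouth (side crop (595,405)), and the knuckle at (345,255) moves away from the spout end (355,270) as it sinks. Lowering further and holding.

>>> play_rows:
  travel:
    - [-0.54,0,0.44]
    - [-0.54,0,0.44]
    - [-0.54,0,0.44]
    - [-0.54,0,0.44]
    - [-0.54,0,0.44]
    - [-0.54,0,0.44]
    - [0,0,0]
    - [0,0,0]
    - [0,0,0]
    - [0,0,0]
    - [0,0,0]
    - [0,0,0]
    - [0,0,0]
    - [0,0,0]
  dr:
    - [0,0,0]
    - [0,0,0]
    - [0,0,0]
    - [0,0,0]
    - [0,0,0]
    - [0,0,0]
    - [0,0,0]
    - [0,0,0]
    - [0,0,0]
    - [0,0,0]
    - [0,0,0]
    - [0,0,0]
    - [0,0,0]
    - [0,0,0]
  hand: [0.5,0.5,0.5,0.5,0.5,0.5,0.5,0.5,0.5,0.5,0.5,0.5,0.5,0.5]

```text
t: 13.4
tcp_pos: [0.4864, -0.1657, 0.1605]
eef_rot: [0.895, 0.118, 0.425, -0.06]
force: [-0.5, 1.0, -0.2]
width: 0.142
grasp_force: 59.6
```

Dipped to about 29 mm below the rim with no contact force. Raising and levelling.

>>> play_rows:
  travel:
    - [1.145,0,-0.93]
    - [1.145,0,-0.93]
    - [1.145,0,-0.93]
    - [1.145,0,-0.93]
    - [1.145,0,-0.93]
    - [1.145,0,-0.93]
    - [1.145,0,-0.93]
    - [1.145,0,-0.93]
    - [0,0,0]
    - [0,0,0]
    - [0,0,0]
    - [0,0,0]
    - [0,0,0]
    - [0,0,0]
    - [0,0,0]
    - [0,0,0]
    - [0,0,0]
  dr:
    - [0,0,0]
    - [0,0,0]
    - [0,0,0]
    - [0,0,0]
    - [0,0,0]
    - [0,0,0]
    - [0,0,0]
    - [0,0,0]
    - [0,-0.127,0]
    - [0,-0.127,0]
    - [0,-0.127,0]
    - [0,-0.127,0]
    - [0,-0.127,0]
    - [0,-0.127,0]
    - [0,-0.127,0]
    - [0,0,0]
    - [0,0,0]
  hand: [0.5,0.5,0.5,0.5,0.5,0.5,0.5,0.5,0.5,0.5,0.5,0.5,0.5,0.5,0.5,0.5,0.5]

```text
t: 15.1
tcp_pos: [0.4872, -0.1659, 0.2777]
eef_rot: [0.991, 0.134, -0.0, -0.004]
force: [-0.7, 0.2, -1.1]
width: 0.146
grasp_force: 59.6
```

```bash
python3 - <<'E'
from h import *
from scipy.spatial.transform import Rotation as R
q=state();Q=R.from_quat(q['eef_rot']);g=np.deg2rad(9.3)
x=np.array([np.cos(g),np.sin(g),0]);z=np.array([0,0,-1]);G=R.from_matrix(np.c_[x,np.cross(z,x),z])
print(q['tcp_pos'],Q.as_matrix().round(3),'rotvec',(Q.inv()*G).as_rotvec().round(4),'travel cm in goal axes',(G.inv().apply(np.array([.4548,.2281,.276])-q['tcp_pos'])*100).round(2))
E
```

```text
[ 0.48716957 -0.16593852  0.277704  ] [[ 0.964  0.265 -0.001]
 [ 0.265 -0.964  0.009]
 [ 0.001 -0.009 -1.   ]] rotvec [-0.0088 -0.0006  0.1057] travel cm in goal axes [  3.17 -39.41   0.17]
```

>>> play_rows:
  travel:
    - [0,0,0]
    - [0.32,-3.94,0.02]
    - [0.32,-3.94,0.02]
    - [0.32,-3.94,0.02]
    - [0.32,-3.94,0.02]
    - [0.32,-3.94,0.02]
    - [0.32,-3.94,0.02]
    - [0.32,-3.94,0.02]
    - [0.32,-3.94,0.02]
    - [0.32,-3.94,0.02]
    - [0.32,-3.94,0.02]
    - [0,0,4]
    - [0,0,4]
    - [0,0,4]
    - [0,0,3]
    - [0,0,2]
    - [0,0,0]
    - [0,0,0]
  dr:
    - [-0.0088,0,0.106]
    - [0,0,0]
    - [0,0,0]
    - [0,0,0]
    - [0,0,0]
    - [0,0,0]
    - [0,0,0]
    - [0,0,0]
    - [0,0,0]
    - [0,0,0]
    - [0,0,0]
    - [0,0,0]
    - [0,0,0]
    - [0,0,0]
    - [0,0,0]
    - [0,0,0]
    - [0,0,0]
    - [0,0,0]
  hand: [0.5,0.5,0.5,0.5,0.5,0.5,0.5,0.5,0.5,0.5,0.5,0.5,0.5,0.5,0.5,0.5,0.5,0.5]

```text
t: 16.9
tcp_pos: [0.4552, 0.2267, 0.1065]
eef_rot: [0.997, 0.08, -0.0, 0.0]
force: [1.3, 0.5, -1.6]
width: 0.146
grasp_force: 59.6
```

Now down the remaining 29 mm.

>>> play_rows:
  travel:
    - [0,0,1.2]
    - [0,0,0.8]
    - [0,0,0.5]
    - [0,0,0.2]
    - [0,0,0.2]
    - [0,0,0]
    - [0,0,0]
  dr:
    - [0,0,0]
    - [0,0,0]
    - [0,0,0]
    - [0,0,0]
    - [0,0,0]
    - [0,0,0]
    - [0,0,0]
  hand: [0.5,0.5,0.5,0.5,0.5,0.5,0.5]

```text
t: 17.6
tcp_pos: [0.4553, 0.2273, 0.077]
eef_rot: [0.997, 0.08, -0.0, 0.001]
force: [0.3, 0.3, -0.9]
width: 0.145
grasp_force: 59.6
```

>>> play_rows:
  travel:
    - [0,0,0.1]
    - [0,0,0]
    - [0,0,0]
    - [0,0,0]
    - [0,0,0]
    - [0,0,0]
    - [0,0,0]
    - [0,0,-1]
    - [0,0,-3]
    - [0,0,-4]
    - [0,0,-4]
    - [0,0,-4]
    - [0,4,0]
    - [0,4,0]
    - [0,4,0]
    - [0,4,0]
    - [0,4,0]
    - [0,0,0]
    - [0,0,0]
  dr:
    - [0,0,0]
    - [0,0,0]
    - [0,0,0]
    - [0,0,0]
    - [0,0,0]
    - [0,0,0]
    - [0,0,0]
    - [0,0,0]
    - [0,0,0]
    - [0,0,0]
    - [0,0,0]
    - [0,0,0]
    - [0,0,0]
    - [0,0,0]
    - [0,0,0]
    - [0,0,0]
    - [0,0,0]
    - [0,0,0]
    - [0,0,0]
  hand: [0.5,0.5,2,3,4,5,5,5,5,5,5,5,5,5,5,5,5,5,5]

```text
t: 19.5
tcp_pos: [0.4874, 0.0293, 0.2368]
eef_rot: [0.997, 0.079, -0.0, 0.001]
force: [-1.0, 0.7, -0.3]
width: 0.587
grasp_force: 0.0
```

```bash
python3 - <<'E'
from h import *
t=vision.get_image('top')[:,:,::-1];s=vision.get_image('side')[:,:,::-1]
k=lambda im,f,w:cv2.resize(im,None,fx=f,fy=f,interpolation=cv2.INTER_CUBIC)
a=k(t[100:325,160:460],800/600,0); b=k(s[120:345,180:480],800/600,0)
cv2.imwrite('pics/end.png',np.vstack([np.hstack([a,b]),np.hstack([k(s[250:350,210:360],800/300,0),k(t[165:265,340:490],800/300,0)])]))
q=state();print(q['t'],q['tcp_pos'],q['width'])
E
```

```text
19.6 [0.48715389 0.03070566 0.23649914] 0.590716019836412
```

View pics/end.png

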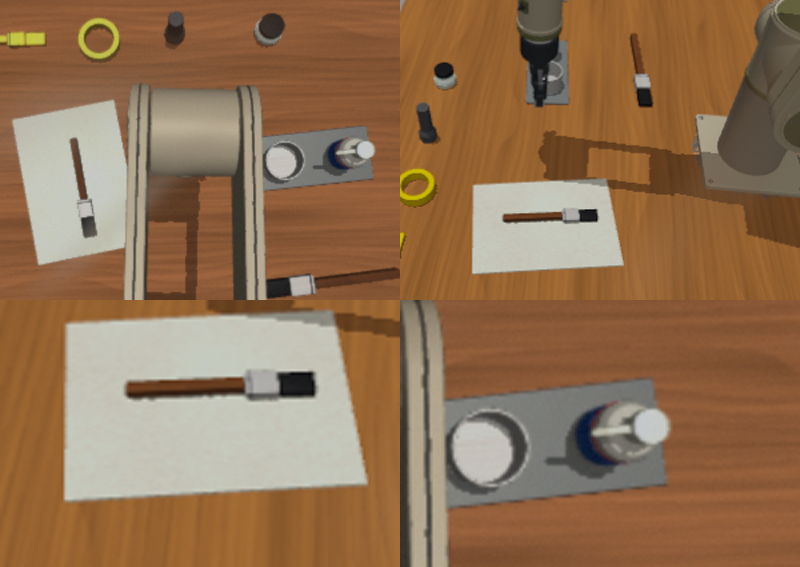

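The brush lies flat on the sheet (lower-left crop, bristles (297,384), grip (185,388)). The cap is back up, and the jar, tape and torch are where they were.

```bash
python3 -c "
from station import job
print(job.close_job())"
```

```text
the job is handed in; nothing more can be done
None
```

The job is handed in at about 20 s: the cap was pushed to its stop and sprang back, the bristles were held about 29 mm below the cup's rim for over half a second without touching it, and the brush lies flat on the sheet with the jar, tape and torch left where they were.

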